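# Load the comparator rail with measuring posts in rising height

## Task

Set up the comparator rail for the height check: stand the four measuring posts upright in its four round carriers, one in each, in order of height, with the shortest in the carrier next to the red end stop and each following one taller, so that the probe only ever steps up. The post at the very back on the left, beside the tester, is not one of the four. Do not let any post fall over.

Things in the scene. Friction and masses are not known exactly. Their poses are not given: they have to be found in the camera images.
- post_126: Shortest measuring post: all black, 126 mm high. Round base 46 mm across and 12 mm high; above it a plain round black knurled shaft, 22 mm in diameter, up to the top. 0.26 kg. It stands upright; its origin is the centre of its underside, z up.
- post_150: Second shortest measuring post, 150 mm high, the only one with a silver head: round black base 46 mm across and 12 mm high, black shaft 18 mm in diameter up to 104 mm, silver rod 10 mm in diameter, silver round head 24 mm in diameter from 135 to 150 mm; hold it by head or shaft. 0.23 kg. It stands upright; its origin is the centre of its underside, z up.
- post_161: Second tallest measuring post: all black, 161 mm high. Round base 49 mm across and 12 mm high; above it a round knurled shaft, 26 mm in diameter, up to the top. 0.40 kg. It stands upright; its origin is the centre of its underside, z up.
- post_176: Tallest measuring post: all black, 176 mm high. Round base 46 mm across and 12 mm high; above it a round knurled shaft, 24 mm in diameter, up to the top. 0.38 kg. It stands upright; its origin is the centre of its underside, z up.
- carrier_a: One of four alike round aluminium cups in a row on the low bar (names tell nothing of their order). 76 mm across outside; flat round recess 64 mm across, its blue felt floor 20 mm and its rim 25 mm above the bench; a post's base has 7 to 9 mm play all round. Origin on the cup's axis at bench height; y along the bar, x across it. Neighbours are 82 to 98 mm apart, centre to centre. Fixed.
- carrier_b: One of four alike round aluminium cups in a row on the low bar (names tell nothing of their order). 76 mm across outside; flat round recess 64 mm across, its blue felt floor 20 mm and its rim 25 mm above the bench; a post's base has 7 to 9 mm play all round. Origin on the cup's axis at bench height; y along the bar, x across it. Neighbours are 82 to 98 mm apart, centre to centre. Fixed.
- carrier_c: One of four alike round aluminium cups in a row on the low bar (names tell nothing of their order). 76 mm across outside; flat round recess 64 mm across, its blue felt floor 20 mm and its rim 25 mm above the bench; a post's base has 7 to 9 mm play all round. Origin on the cup's axis at bench height; y along the bar, x across it. Neighbours are 82 to 98 mm apart, centre to centre. Fixed.
- carrier_d: One of four alike round aluminium cups in a row on the low bar (names tell nothing of their order). 76 mm across outside; flat round recess 64 mm across, its blue felt floor 20 mm and its rim 25 mm above the bench; a post's base has 7 to 9 mm play all round. Origin on the cup's axis at bench height; y along the bar, x across it. Neighbours are 82 to 98 mm apart, centre to centre. Fixed.
- datum_stop: Red block, 26 mm along the bar, 56 mm across it, 38 mm high, on one end of the low aluminium bar (470 x 40 mm, 14 mm high) that carries the cups; at either end from start to start. A lower black block is on the other end. The nearest cup is about 70 mm off, centre to centre. Origin at its centre at bench height; y along the bar, x across it. Fixed.

How it is judged:
By the outcome, as a careful person would: the job done as asked, in the order asked, and still so for the second after the job is handed in, with the robot touching nothing.
It also fails if it takes over 115 s, if anything falls off the work surface, if the arm or the gripper's body presses on something with over 40 N, if the wrist force passes 120 N, or if a joint passes its speed limit or range.

## Robot

A 6-joint arm with a two-finger parallel gripper is mounted at the origin on a cart in front of the work surface, level with it; the furniture and walls round the work are solid. World frame = base frame: x ahead of the robot, y to its left, z up, the work surface at z = 0. Lengths are in m, angles in rad, forces in N, time in s.
With the tool pointing down it reaches from about 0.375 to 0.975 m from the base axis. Payload 3.8 kg.
Tool frame: the origin (TCP) lies midway between the tips of the shut fingers; the grasp point (between the pads) lies bot.pinch_z behind it (bot.pinch_z is the distance from the TCP to the grasp point, in m); z points along the fingers, y is the line along which they close (so a half turn about z gives the same grasp; the last joint's range is limited). The gripper opens to 85 mm and grips with 20 to 120 N. Pads are 22 mm wide; open, the fingers measure 114 mm over their backs; the gripper's body (76 mm by 85 mm) begins 54 mm behind the grasp point. The pads swing forward as they close: fully open they stand 13 mm farther back than shut.
Start: joints at [-1.321, 0.264, 1.604, -0, 1.274, -0.037], TCP at [0.191, -0.647, 0.231] pointing down, gripper open.
Joint ranges: [-2.63, 2.63], [-0.94, 2.18], [0.31, 2.57], [-1.31, 4.45], [0, 2.66], [-2.55, 2.55]. Speed limits (rad/s): [2.57, 2.57, 3.14, 3.14, 3.14, 3.14].

## Interface

Orientations are given as a rotation vector (axis times angle).
In Python, from workcell import bot, imaging gives the robot as it stands (bot), with the cameras (imaging).
- The arm moves only by the shell command python3 inch.py 'ROWS' [OPENING] [FORCE]. ROWS is a JSON list of rows, 1 to 8 of them, each an object with the fields tx, ty, tz (the shift in shares of 0.8 m (1.0 is 0.8 m)), wx, wy, wz (a rotation vector in parts of the range, where 1.0 means pi/2 rad); a field left out counts as zero; each row shifts and turns the commanded pose from where the row before left it, along the tool's axes as they then stand; what a row does not reach is not made up. A row lasts 1/10 s, in which the tool goes at most 0.05 m and 0.15 rad, less where a joint would pass 70% of its speed; a pose out of reach is approached as far as the arm can. OPENING is the finger opening in m, set as the command begins (- or left out keeps the last). The fingers move at their own pace and stop on an object; FORCE is the grip in N (left out, the last holds). Time passes only in rows, so rows that do not move let the fingers close. It prints the time, the measured TCP pose, the force, the opening and the grip force at its end. No shift or turn number may pass 1 either way. Input that does not fit is refused with a message, and nothing moves.
- bot.sense(): the state, without advancing time (a new reading comes with each control period).
- imaging.camera(name): name is "side" or "top"; returns a dict with "image" (400x640x3 uint8, red, green, blue), "mtx" (3x3 intrinsics, pixels), "R" (3x3) and "t" (3): a world point X has camera coordinates R X + t. Camera axes: x right, y down, z forward; pixel columns grow to the right and rows downward; lengths in m; the calibration is good to about 2 mm. A picture is of the moment at which its call begins. There is no depth.
- bot.close_job(): hands the job in; it is judged then, once.
The state is a dict: "clock": time; "joint_positions": joint angles; "qvel": joint speeds; "tau": joint torques, N m; "eef_pos": TCP position; "eef_rot": TCP orientation; "contact_force": force on the tool from outside, world axes, zero at the start; "ft_torque": the same for the moment, N m; "finger_gap": finger opening in m; "grasp_force": force on a finger pad.
Only numpy, scipy, OpenCV 4.12 (cv2) and the standard library are available. Lean on these libraries where they do the work, as an engineer would, in place of code of your own. Each camera call takes 0.05 s, during which the arm holds its last target. There are 200 camera calls.

## Working session

There is one attempt and no reset: what is moved stays moved. The work goes in short steps, Python scripts to look and compute and a shell command to move; the robot and the scene stay as the last step left them, time stands still between calls to the robot, and variables do not carry over. Pictures are saved under pics/ and viewed, at most 15 in all, crops included, and the job is handed in when it is done.

```bash
ls; mkdir -p pics; python3 - <<'E'
from workcell import bot, imaging
import cv2,numpy as np
np.set_printoptions(precision=4,suppress=True)
for n in("side","top"):
    c=imaging.camera(n); cv2.imwrite(f"pics/{n}0.png",c["image"][:,:,::-1]); print(n,c["mtx"],c["R"],c["t"],-c["R"].T@c["t"])
s=bot.sense(); print({k:s[k] for k in("clock","eef_pos","eef_rot","finger_gap","contact_force")},bot.pinch_z)
E
```

```text
inch.py
pics
workcell.py
side [[452.2613   0.     324.8962]
 [  0.     452.2613 208.0817]
 [  0.       0.       1.    ]] [[-0.8168 -0.577   0.0019]
 [-0.3486  0.4909 -0.7984]
 [ 0.4597 -0.6528 -0.6021]] [0.4381 0.2262 1.0737] [-0.0569  0.8426  0.8262]
top [[383.1072   0.     322.8283]
 [  0.     383.1072 201.3105]
 [  0.       0.       1.    ]] [[-0.0052 -0.9995 -0.0306]
 [-0.9835  0.0106 -0.1807]
 [ 0.1809  0.0291 -0.9831]] [0.03   0.5623 0.8493] [ 0.3995 -0.0007  0.9374]
{'clock': 0.1, 'eef_pos': array([ 0.1908, -0.6468,  0.2301]), 'eef_rot': array([-3.1073, -0.4486,  0.0003]), 'finger_gap': 0.08539023817192207, 'contact_force': array([-0.7003, -0.2329,  0.3359])} 0.0187
```

View pics/side0.png

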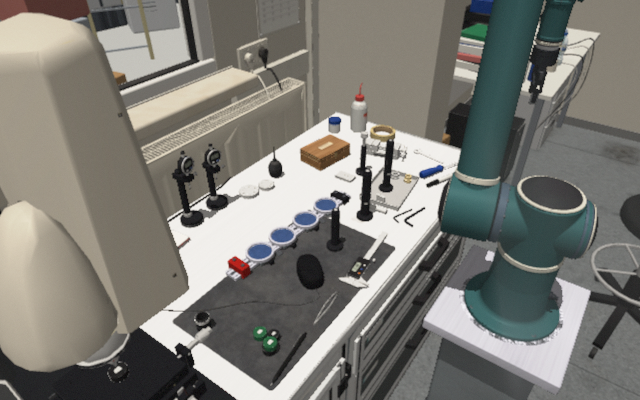

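View pics/top0.png

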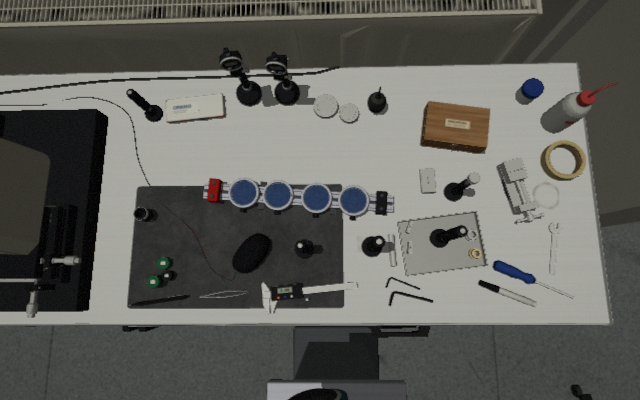

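The side view shows the red stop at (238,267) and the cups running from (260,252) to (326,205). The post bases are near (335,243), (365,215), (386,187) and (362,172, silver). In the top view the cups are at (244,193), (279,195), (316,198) and (354,201), with the red stop at (214,190). The posts are near (304,249), (373,245), (440,238) and (455,190). I'll zoom in on the posts next.

```bash
python3 - <<'E'
import cv2
t=cv2.imread("pics/top0.png");s=cv2.imread("pics/side0.png")
import numpy as np
def g(i):return (255*(i/255.)**.55).astype('uint8')
cv2.imwrite("pics/tc.png",cv2.resize(g(t)[165:275,285:485],None,fx=4,fy=4,interpolation=cv2.INTER_CUBIC))
cv2.imwrite("pics/sc.png",cv2.resize(g(s)[125:265,310:430],None,fx=4,fy=4,interpolation=cv2.INTER_CUBIC))
E
cat > h.py <<'E'
import numpy as np,cv2
from workcell import bot, imaging
np.set_printoptions(precision=4,suppress=True)
def ray(c,uv,z):
    d=c["R"].T@np.linalg.solve(c["mtx"],[uv[0],uv[1],1.]);o=-c["R"].T@c["t"];return o+d*(z-o[2])/d[2]
def proj(c,X):
    p=c["mtx"]@(c["R"]@np.array(X)+c["t"]);return p[:2]/p[2]
def blobs(c,lo,hi,amin,roi=None):
    h=cv2.cvtColor(c["image"],cv2.COLOR_RGB2HSV);m=cv2.inRange(h,lo,hi)
    n,l,st,ce=cv2.connectedComponentsWithStats(m);return [(ce[i],st[i]) for i in range(1,n) if st[i][4]>amin]
E
python3 - <<'E'
from h import *
for n in("top","side"):
    c=imaging.camera(n)
    print(n)
    for ce,st in blobs(c,(95,70,50),(125,255,255),80): print("blue",ce,st,ray(c,ce,.02))
    for ce,st in blobs(c,(0,170,90),(6,255,255),60): print("red",ce,st,ray(c,ce,.035))
E
```

```text
top
blue [533.0172  87.0928] [523  78  21  19 291] [ 0.8566 -0.5074  0.02  ]
blue [243.2667 192.3935] [231 181  25  24 465] [0.5928 0.2223 0.02  ]
blue [277.4892 194.6681] [266 183  24  24 464] [0.5861 0.1376 0.02  ]
blue [316.0316 197.4589] [304 186  25  24 475] [0.5781 0.043  0.02  ]
blue [353.0964 200.1405] [341 188  25  25 477] [ 0.5704 -0.0472  0.02  ]
blue [513.4293 271.7696] [494 261  41  23 382] [ 0.3972 -0.4153  0.02  ]
red [586.9277  96.9639] [580  91  15  13  83] [ 0.8202 -0.6271  0.035 ]
red [212.9253 189.592 ] [207 179  12  22 174] [0.5974 0.2932 0.035 ]
side
blue [481.5338   6.1824] [470   0  24  15 296] [ 1.037  -2.6838  0.02  ]
blue [334.2683 120.3537] [329 117  12   8  82] [ 0.8633 -0.5274  0.02  ]
blue [430.3172 171.1034] [420 165  23  13 145] [ 0.3908 -0.401   0.02  ]
blue [325.454  204.4847] [316 200  20  10 163] [ 0.5676 -0.047   0.02  ]
blue [305.117  218.7979] [295 213  21  12 188] [0.5755 0.0432 0.02  ]
blue [281.9816 235.2074] [272 229  21  13 217] [0.5834 0.1376 0.02  ]
blue [259.502  251.3117] [249 245  22  14 247] [0.5899 0.222  0.02  ]
red [237.8798 265.6612] [229 257  20  22 183] [0.5864 0.3041 0.035 ]
```

View pics/tc.png

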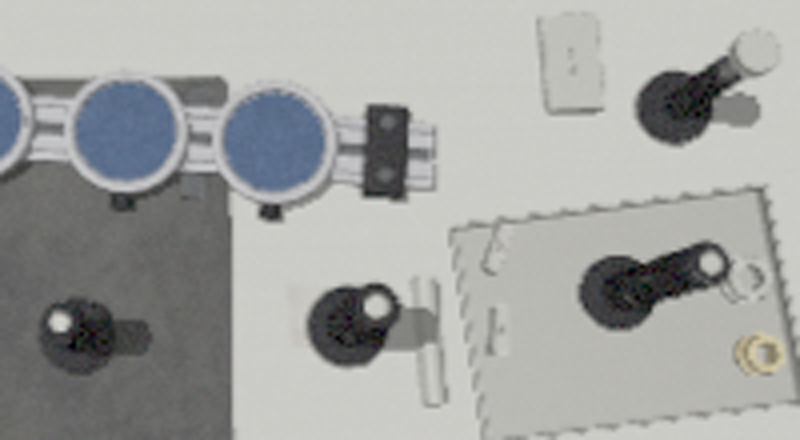

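View pics/sc.png

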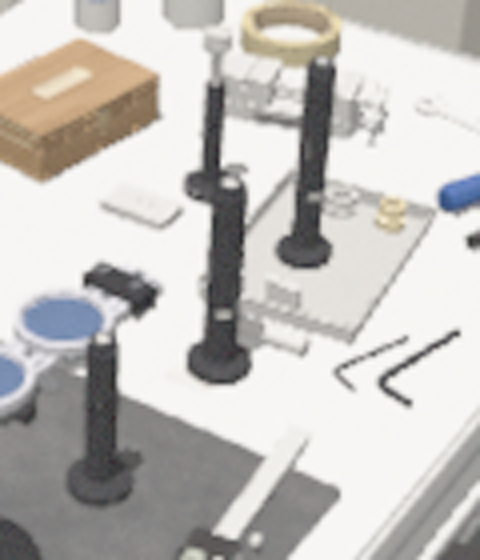

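The crops show all four posts clearly. In the top view, bases and tops in full-image pixels are: P1 (304.2,249.5)/(300.2,245.5), P2 (372.2,246.5)/(379.5,241.5), P3 (439.5,238)/(462.7,230.5) on a plate, and the silver P4 (453.7,191.7)/(473.7,178.2). I'll triangulate the tops to settle their heights.

```bash
python3 - <<'E'
from h import *
t=imaging.camera("top");s=imaging.camera("side")
P={"P1":((304,249.3),(300,245.3),(335,245),(335.7,210)),"P2":((372,246.3),(379.3,241.3),(364.7,215.2),(368,171.2)),
"P3":((439.3,237.8),(462.5,230.3),(385.7,187.2),(390,140.7)),"P4":((453.5,191.5),(473.5,178),(361.2,171),(364.2,135))}
def tri(a,b):
    M=[c["mtx"]@np.c_[c["R"],c["t"]] for c in(t,s)]
    X=cv2.triangulatePoints(M[0],M[1],np.array(a,float).reshape(2,1),np.array(b,float).reshape(2,1)).ravel();return X[:3]/X[3]
for k,(a,b,c,d) in P.items():
    print(k,"baseT",ray(t,a,.012),"baseS",ray(s,c,.012),"tri base",tri(a,c),"tri top",tri(b,d))
    for h in(.126,.15,.161,.176): print("   ",h,ray(t,b,h)[:2])
E
```

```text
P1 baseT [0.4529 0.0726 0.012 ] baseS [0.4471 0.0792 0.012 ] tri base [0.4524 0.0727 0.0047] tri top [0.4536 0.0716 0.1233]
    0.126 [0.4548 0.0721]
    0.15 [0.4532 0.0699]
    0.161 [0.4524 0.069 ]
    0.176 [0.4514 0.0676]
P2 baseT [ 0.4589 -0.0906  0.012 ] baseS [ 0.4497 -0.0793  0.012 ] tri base [ 0.4583 -0.0925 -0.0001] tri top [ 0.458  -0.0928  0.1543]
    0.126 [ 0.462  -0.0951]
    0.15 [ 0.4601 -0.0923]
    0.161 [ 0.4593 -0.091 ]
    0.176 [ 0.4581 -0.0893]
P3 baseT [ 0.478  -0.2516  0.012 ] baseS [ 0.4706 -0.2426  0.012 ] tri base [ 0.4776 -0.2548  0.0024] tri top [ 0.4785 -0.2554  0.1706]
    0.126 [ 0.4837 -0.27  ]
    0.15 [ 0.4812 -0.262 ]
    0.161 [ 0.4801 -0.2584]
    0.176 [ 0.4785 -0.2534]
P4 baseT [ 0.5907 -0.2928  0.012 ] baseS [ 0.5847 -0.2794  0.012 ] tri base [ 0.5938 -0.2963 -0.0001] tri top [ 0.5929 -0.2979  0.1365]
    0.126 [ 0.5963 -0.3014]
    0.15 [ 0.5905 -0.2925]
    0.161 [ 0.5878 -0.2884]
    0.176 [ 0.5842 -0.2828]
```

The rows are not in the units I measure in: shifts go in shares of 0.8 m and turns go in shares of pi/2 rad. I convert before sending: 0.035 m / 0.8 = 0.0438, -0.03 m / 0.8 = -0.0375, 0.1435 rad / 1.5708 = 0.0914.

```bash
python3 inch.py '[{"wz": 0.0914}, {"wz": 0.0914}, {"tx": 0.0375, "ty": -0.025}, {"tx": 0.0438, "ty": -0.0375}, {"tx": 0.0438, "ty": -0.0375}, {"tx": 0.0438, "ty": -0.0375}, {"tx": 0.0438, "ty": -0.0375}]' 0.06 40; python3 inch.py '[{"tx": 0.0438, "ty": -0.0375}, {"tx": 0.0438, "ty": -0.0375}, {"tx": 0.0438, "ty": -0.0375}, {"tx": 0.0438, "ty": -0.0375}, {"tx": 0.0375, "ty": -0.0375}, {}]'
```

```text
clock: 1.0
eef_pos: [0.362, -0.5062, 0.2313]
eef_rot: [3.141, -0.001, 0.0]
contact_force: [0.7, -0.7, -0.5]
finger_gap: 0.0597
grasp_force: 0.0
clock: 1.6
eef_pos: [0.5345, -0.3534, 0.2312]
eef_rot: [-3.14, -0.008, -0.003]
contact_force: [-1.4, -0.2, -0.7]
finger_gap: 0.0597
grasp_force: 0.0
```

Scaled: -0.031 m / 0.8 = -0.0388, -0.03 m / 0.8 = -0.0375.

```bash
python3 inch.py '[{"tx": 0.035, "ty": -0.0375}, {"tx": 0.035, "ty": -0.0388}, {"tz": 0.025}, {"tz": 0.0188}, {}, {}]'; python3 - <<'E'
from h import *
c=imaging.camera("top");cv2.imwrite("pics/t1.png",cv2.resize(c["image"][130:260,380:540,::-1],None,fx=4,fy=4))
c=imaging.camera("side");cv2.imwrite("pics/s1.png",cv2.resize(c["image"][90:220,310:450,::-1],None,fx=4,fy=4))
E
```

```text
clock: 2.2
eef_pos: [0.5858, -0.2972, 0.1954]
eef_rot: [-3.141, 0.002, 0.003]
contact_force: [0.3, 1.4, 0.4]
finger_gap: 0.0598
grasp_force: 0.0
```

View pics/s1.png

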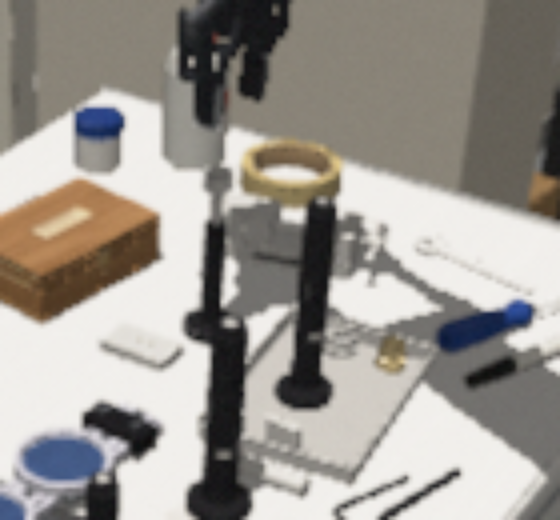

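The side crop shows the open fingers at about (205,100) and (255,80), straddling and above the silver head at (218,180). I'll correct the 5 mm residual and go down.

Scaled: 0.02 m / 0.8 = 0.025, 0.014 m / 0.8 = 0.0175.

```bash
python3 inch.py '[{"tx": 0.0063, "ty": -0.0063}, {"tz": 0.025}, {"tz": 0.025}, {"tz": 0.025}, {"tz": 0.0175}, {}, {}]'; python3 inch.py '[{}, {}, {}, {}, {}, {}, {}]' 0.0 40;python3 - <<'E'
from h import *
c=imaging.camera("side");cv2.imwrite("pics/s2.png",cv2.resize(c["image"][90:220,310:450,::-1],None,fx=4,fy=4))
E
```

```text
clock: 3.0
eef_pos: [0.5923, -0.2917, 0.1228]
eef_rot: [3.141, -0.0, 0.001]
contact_force: [0.7, 0.0, 0.8]
finger_gap: 0.0599
grasp_force: 0.0
clock: 3.7
eef_pos: [0.5929, -0.2921, 0.1238]
eef_rot: [3.14, -0.0, 0.004]
contact_force: [-0.1, -1.2, 5.7]
finger_gap: 0.0206
grasp_force: 39.4
```

View pics/s2.png

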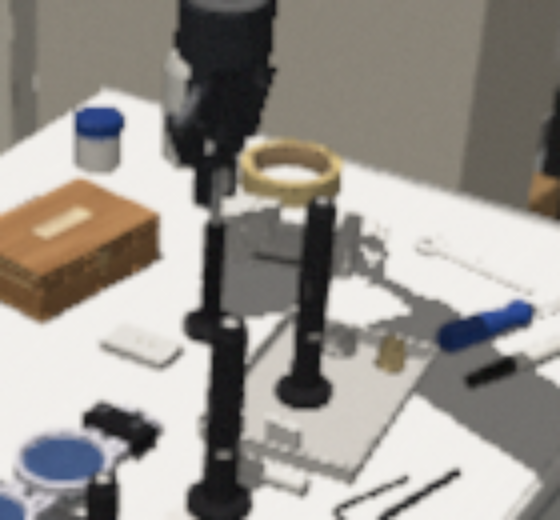

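```bash
python3 - <<'E'
from h import *
c=imaging.camera("side")
f=lambda X:(proj(c,X)-[310,90])*4
for n,X in(("head c",(.5907,-.2926,.150)),("base c",(.5907,-.2926,.012)),("pad+y front",(.593,-.27,.123)),("pad edges",(.582,-.27,.123)),("",(.604,-.27,.123)),("head bottom",(.5907,-.2926,.135))): print(n,f(X))
cv2.imwrite("pics/s3.png",cv2.resize(c["image"][120:180,340:390,::-1],None,fx=12,fy=10,interpolation=cv2.INTER_CUBIC))
E
```

```text
head c [215.6955 168.0946]
base c [206.901  314.9866]
pad+y front [196.7241 208.4108]
pad edges [208.4648 212.2926]
 [185.065  204.5559]
head bottom [214.691  184.8739]
```

View pics/s3.png

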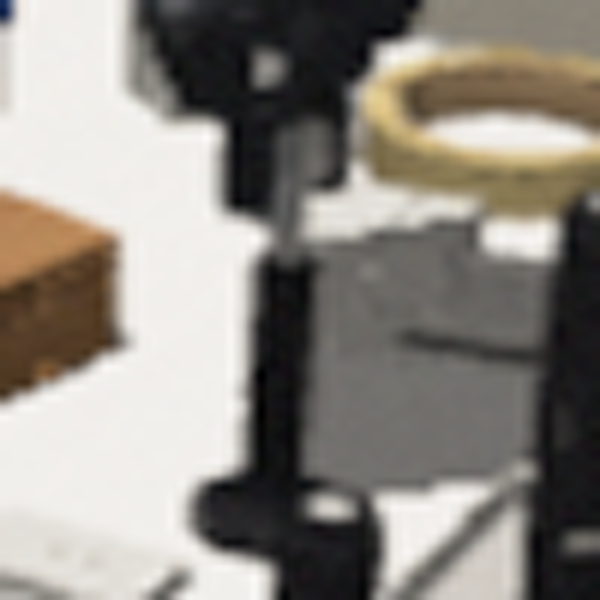

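The enlarged view shows the silver head between both fingers at about (305,150), with the post still vertical. Now I'll lift it.

Scaled: -0.02 m / 0.8 = -0.025, -0.015 m / 0.8 = -0.0188.

```bash
python3 inch.py '[{"tz": -0.0063}, {"tz": -0.0125}, {"tz": -0.0188}, {"tz": -0.025}, {"tz": -0.0188}, {}]' - 50; python3 - <<'E'
from h import *
c=imaging.camera("side");cv2.imwrite("pics/s4.png",cv2.resize(c["image"][90:220,310:450,::-1],None,fx=4,fy=4))
E
```

```text
clock: 4.4
eef_pos: [0.594, -0.2925, 0.1914]
eef_rot: [3.139, -0.0, 0.009]
contact_force: [1.3, -0.8, -1.5]
finger_gap: 0.0204
grasp_force: 49.0
```

View pics/s4.png

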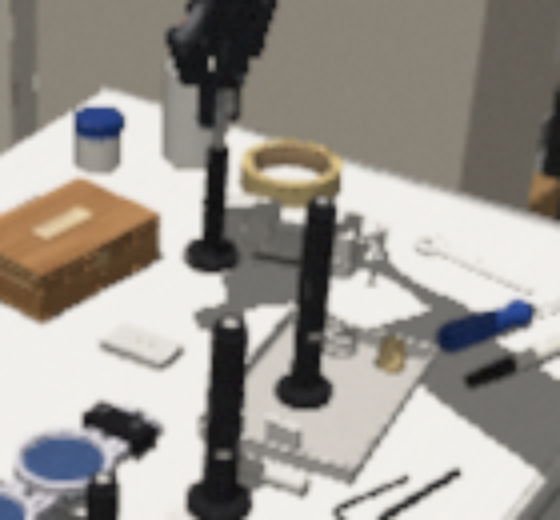

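The post hangs vertically, with its base at (212,255), clear of the bench. I'll carry it to the second cup.

Scaled: -0.04 m / 0.8 = -0.05, -0.03 m / 0.8 = -0.0375.

```bash
python3 inch.py '[{"ty": -0.0188}, {"ty": -0.0375}, {"tx": -0.0013, "ty": -0.05}, {"tx": -0.0013, "ty": -0.05}, {"tx": -0.0013, "ty": -0.05}, {"tx": -0.0013, "ty": -0.05}, {"tx": -0.0013, "ty": -0.05}, {"tx": -0.0013, "ty": -0.05}]'; python3 inch.py '[{"ty": -0.05}, {"ty": -0.05}, {"ty": -0.0375}, {"ty": -0.025}, {"ty": -0.0125}, {}, {}]'
```

```text
clock: 5.25
eef_pos: [0.5842, -0.0039, 0.1857]
eef_rot: [-3.141, 0.0, 0.005]
contact_force: [0.7, -0.5, -1.9]
finger_gap: 0.021
grasp_force: 49.1
clock: 5.95
eef_pos: [0.5855, 0.1331, 0.1866]
eef_rot: [3.141, 0.0, -0.002]
contact_force: [-0.6, 0.0, -2.0]
finger_gap: 0.0209
grasp_force: 49.2
```

Scaled: 0.01 m / 0.8 = 0.0125, 0.008 m / 0.8 = 0.01.

```bash
python3 inch.py '[{"tx": 0.0031, "ty": -0.0056, "tz": 0.0063}, {"tz": 0.0125}, {"tz": 0.0125}, {"tz": 0.01}, {}, {}]'; python3 - <<'E'
from h import *
c=imaging.camera("side");cv2.imwrite("pics/s5.png",cv2.resize(c["image"][155:275,220:360,::-1],None,fx=5,fy=5,interpolation=cv2.INTER_CUBIC))
print((proj(c,(.586,.1376,.02))-[220,155])*5,(proj(c,(.586,.1376,.04))-[220,155])*5)
E
```

```text
clock: 6.55
eef_pos: [0.5883, 0.1377, 0.1536]
eef_rot: [3.141, -0.001, -0.002]
contact_force: [0.0, 0.2, -1.6]
finger_gap: 0.0205
grasp_force: 49.1
[306.1499 399.2441] [304.0809 371.1787]
```

View pics/s5.png

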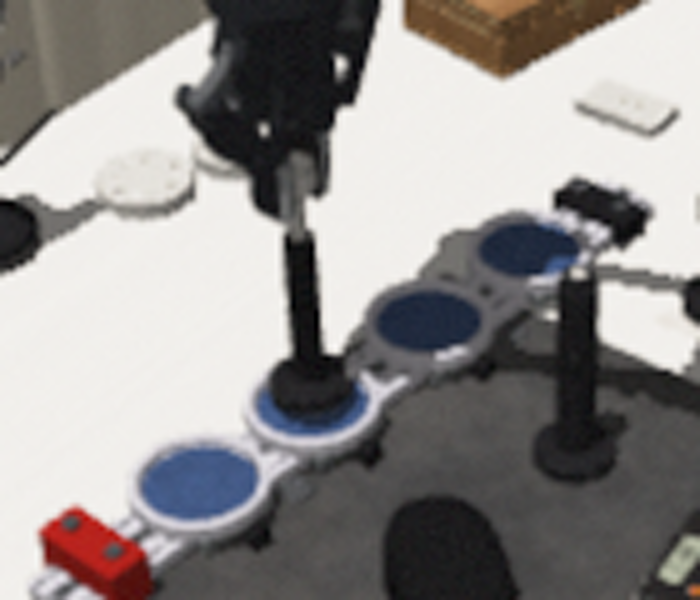

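The base at (312,385) is over the second cup at (310,400), and the post is vertical. I'll lower it the last 10 mm.

Scaled: 0.004 m / 0.8 = 0.005, 0.003 m / 0.8 = 0.0038.

```bash
python3 inch.py '[{"tz": 0.005}, {"tz": 0.0038}, {"tz": 0.0025}, {}, {}]'
```

```text
clock: 7.1
eef_pos: [0.5886, 0.138, 0.1453]
eef_rot: [-3.142, 0.0, 0.0]
contact_force: [-0.2, -0.6, -1.8]
finger_gap: 0.021
grasp_force: 49.1
```

Scaled: 0.001 m / 0.8 = 0.0013.

```bash
python3 inch.py '[{"tz": 0.0013}, {"tz": 0.0013}, {}, {}]'
```

```text
clock: 7.5
eef_pos: [0.589, 0.138, 0.1438]
eef_rot: [-3.141, 0.0, -0.001]
contact_force: [0.2, -0.5, 0.8]
finger_gap: 0.0202
grasp_force: 49.4
```

Scaled: -0.03 m / 0.8 = -0.0375, -0.02 m / 0.8 = -0.025.

```bash
python3 inch.py '[{}, {}, {}, {}, {}]' 0.06; python3 inch.py '[{"tz": -0.0125}, {"tz": -0.025}, {"tz": -0.0375}, {"tz": -0.025}, {}]'
```

```text
clock: 8.0
eef_pos: [0.5886, 0.138, 0.1433]
eef_rot: [-3.142, 0.0, 0.0]
contact_force: [0.4, 0.4, 0.8]
finger_gap: 0.0599
grasp_force: 0.0
clock: 8.5
eef_pos: [0.5913, 0.1385, 0.2285]
eef_rot: [-3.14, 0.0, -0.013]
contact_force: [0.7, -0.9, 0.2]
finger_gap: 0.0598
grasp_force: 0.0
```

Scaled: -0.04 m / 0.8 = -0.05, -0.03 m / 0.8 = -0.0375.

```bash
python3 inch.py '[{"tx": -0.0375, "ty": 0.0175}, {"tx": -0.05, "ty": 0.025}, {"tx": -0.05, "ty": 0.025}, {"tx": -0.0313, "ty": 0.015}, {}, {}]'
```

```text
clock: 9.1
eef_pos: [0.4533, 0.0719, 0.2231]
eef_rot: [-3.141, 0.001, -0.001]
contact_force: [0.3, 1.3, -0.7]
finger_gap: 0.0599
grasp_force: 0.0
```

Scaled: 0.03 m / 0.8 = 0.0375, 0.02 m / 0.8 = 0.025.

```bash
python3 inch.py '[{"tz": 0.025}, {"tz": 0.0375}, {"tz": 0.0375}, {"tz": 0.0375}, {"tz": 0.025}, {"tz": 0.0125}, {}, {}]'; python3 - <<'E'
from h import *
c=imaging.camera("side");cv2.imwrite("pics/s6.png",cv2.resize(c["image"][155:275,240:380,::-1],None,fx=5,fy=5,interpolation=cv2.INTER_CUBIC))
E
```

```text
clock: 9.9
eef_pos: [0.4547, 0.0723, 0.0839]
eef_rot: [-3.141, -0.0, -0.001]
contact_force: [0.2, 0.1, 0.2]
finger_gap: 0.0603
grasp_force: 0.0
```

View pics/s6.png

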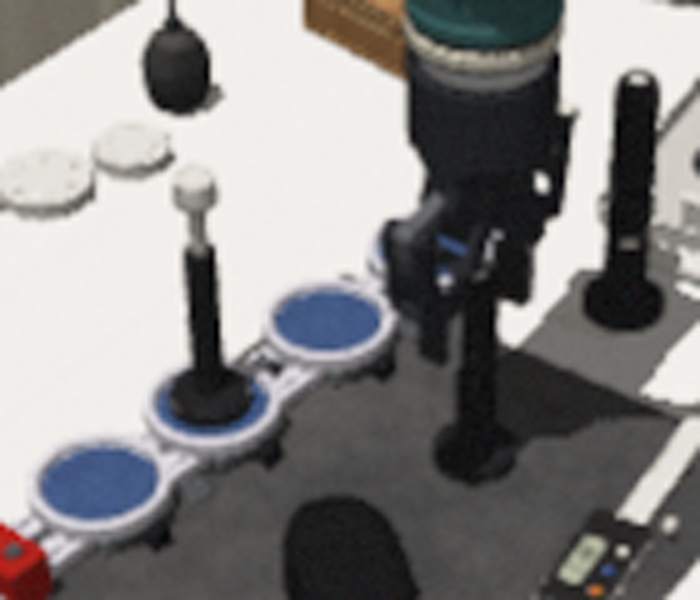

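The silver post stands upright in cup 2 at (212,400), and the fingers straddle the 126 post at (475,320). I'll close and lift.

Scaled: -0.02 m / 0.8 = -0.025, -0.015 m / 0.8 = -0.0188.

```bash
python3 inch.py '[{}, {}, {}, {}, {}, {}]' 0.0 50; python3 inch.py '[{"tz": -0.0063}, {"tz": -0.0188}, {"tz": -0.025}, {"tz": -0.0188}, {"tz": -0.0063}, {}]'
```

```text
clock: 10.55
eef_pos: [0.4545, 0.0724, 0.0843]
eef_rot: [-3.141, 0.0, -0.003]
contact_force: [-0.4, 1.8, 5.8]
finger_gap: 0.0209
grasp_force: 49.3
clock: 11.15
eef_pos: [0.4535, 0.0719, 0.1434]
eef_rot: [3.141, -0.0, 0.001]
contact_force: [0.1, 0.3, -3.4]
finger_gap: 0.0209
grasp_force: 49.1
```

Scaled: -0.04 m / 0.8 = -0.05, -0.035 m / 0.8 = -0.0438.

```bash
python3 inch.py '[{"ty": -0.025}, {"ty": -0.0438}, {"ty": -0.05}, {"tx": 0.0125, "ty": -0.0438}, {"tx": 0.0375, "ty": -0.025}, {"tx": 0.05}, {"tx": 0.0438}, {"tx": 0.025}]'; python3 inch.py '[{}, {}]'
```

```text
clock: 11.95
eef_pos: [0.5902, 0.2219, 0.1411]
eef_rot: [3.141, 0.0, -0.002]
contact_force: [-0.2, 1.0, -3.4]
finger_gap: 0.0205
grasp_force: 49.8
clock: 12.15
eef_pos: [0.5873, 0.2214, 0.141]
eef_rot: [3.14, -0.001, -0.006]
contact_force: [-0.5, -0.4, -3.2]
finger_gap: 0.0207
grasp_force: 49.7
```

Scaled: 0.01 m / 0.8 = 0.0125, 0.006 m / 0.8 = 0.0075.

```bash
python3 inch.py '[{"tx": 0.005, "tz": 0.0063}, {"tz": 0.0125}, {"tz": 0.0125}, {"tz": 0.0075}, {}, {}]'; python3 - <<'E'
from h import *
c=imaging.camera("side");cv2.imwrite("pics/s7.png",cv2.resize(c["image"][165:285,200:340,::-1],None,fx=5,fy=5,interpolation=cv2.INTER_CUBIC))
E
```

```text
clock: 12.75
eef_pos: [0.5923, 0.2219, 0.1119]
eef_rot: [3.141, -0.0, -0.001]
contact_force: [-0.8, 0.0, -3.0]
finger_gap: 0.0205
grasp_force: 49.7
```

View pics/s7.png

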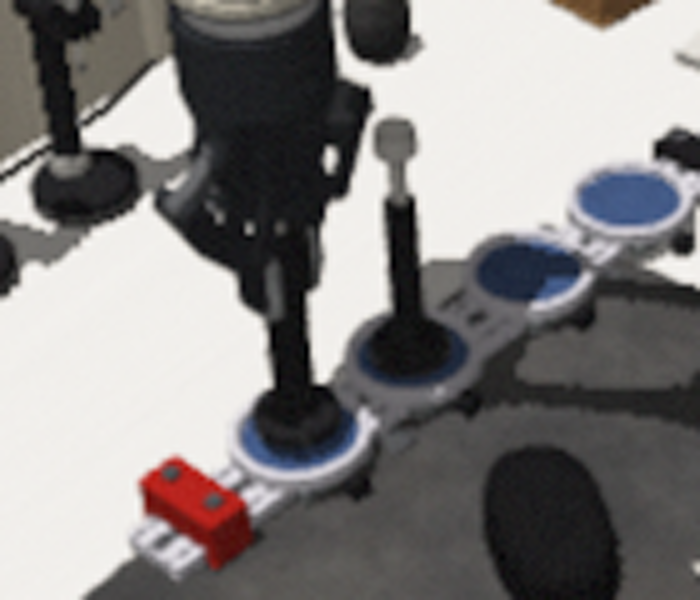

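The 126 post's base at (298,425) is over the first cup at (300,440), next to the red stop. I'll lower it to contact and release.

Scaled: 0.004 m / 0.8 = 0.005, 0.002 m / 0.8 = 0.0025.

```bash
python3 inch.py '[{"tz": 0.005}, {"tz": 0.0025}, {"tz": 0.0013}, {"tz": 0.0013}, {}, {}]'
```

```text
clock: 13.4
eef_pos: [0.5926, 0.222, 0.1043]
eef_rot: [-3.142, 0.0, -0.0]
contact_force: [0.9, 0.6, -3.2]
finger_gap: 0.021
grasp_force: 49.7
```

Scaled: 0.001 m / 0.8 = 0.0013.

```bash
python3 inch.py '[{"tz": 0.0013}, {"tz": 0.0013}, {}, {}]'
```

```text
clock: 13.8
eef_pos: [0.5926, 0.222, 0.1022]
eef_rot: [3.142, -0.0, -0.0]
contact_force: [0.4, -0.0, -3.8]
finger_gap: 0.0208
grasp_force: 49.7
```

Scaled: 0.001 m / 0.8 = 0.0013, 0.0005 m / 0.8 = 0.0006.

```bash
python3 inch.py '[{"tz": 0.0013}, {"tz": 0.0006}, {}, {}]'
```

```text
clock: 14.2
eef_pos: [0.593, 0.2222, 0.1018]
eef_rot: [-3.141, 0.0, -0.002]
contact_force: [-1.7, -0.0, 5.0]
finger_gap: 0.0206
grasp_force: 50.5
```

Contact: the force went from -3.8 to +5.0 N. I'll release, back off upward, and move over to the 161 post.

Scaled: 0.045 m / 0.8 = 0.0563, 0.04 m / 0.8 = 0.05.

```bash
python3 inch.py '[{}, {}, {}, {}, {}]' 0.055; python3 inch.py '[{"tz": -0.0125}, {"tz": -0.025}, {"tz": -0.0375}, {"tz": -0.0375}, {"tz": -0.0375}, {"tz": -0.0125}, {}]'; python3 inch.py '[{"tx": -0.0375, "ty": 0.0375}, {"tx": -0.0375, "ty": 0.05}, {"tx": -0.0375, "ty": 0.05}, {"tx": -0.025, "ty": 0.0563}, {"tx": -0.0188, "ty": 0.0563}, {"tx": -0.0125, "ty": 0.0563}, {"ty": 0.05}, {"ty": 0.0313}]'
```

```text
clock: 14.7
eef_pos: [0.5926, 0.222, 0.1005]
eef_rot: [3.142, -0.0, -0.0]
contact_force: [-0.3, -0.4, -0.4]
finger_gap: 0.055
grasp_force: 0.0
clock: 15.4
eef_pos: [0.594, 0.2224, 0.2336]
eef_rot: [-3.14, 0.0, -0.008]
contact_force: [-1.0, 0.2, -0.1]
finger_gap: 0.0549
grasp_force: 0.0
clock: 16.2
eef_pos: [0.4556, -0.0901, 0.2287]
eef_rot: [-3.142, 0.003, 0.005]
contact_force: [0.9, 0.4, 0.6]
finger_gap: 0.0551
grasp_force: 0.0
```

Scaled: 0.01 m / 0.8 = 0.0125, 0.003 m / 0.8 = 0.0038.

```bash
python3 inch.py '[{"tx": 0.0038, "ty": 0.0013, "tz": 0.0125}, {"tz": 0.0125}, {}]'; python3 - <<'E'
from h import *
for n in ("side","top"):
    c=imaging.camera(n); a,b,x,y=(100,280,220,400) if n=="side" else (130,290,200,420)
    cv2.imwrite(f"pics/{n}8.png",cv2.resize(c["image"][a:b,x:y,::-1],None,fx=3,fy=3,interpolation=cv2.INTER_CUBIC))
E
```

```text
clock: 16.5
eef_pos: [0.4584, -0.0876, 0.2072]
eef_rot: [-3.139, -0.001, 0.01]
contact_force: [-0.5, -0.3, -0.5]
finger_gap: 0.055
grasp_force: 0.0
```

View pics/side8.png

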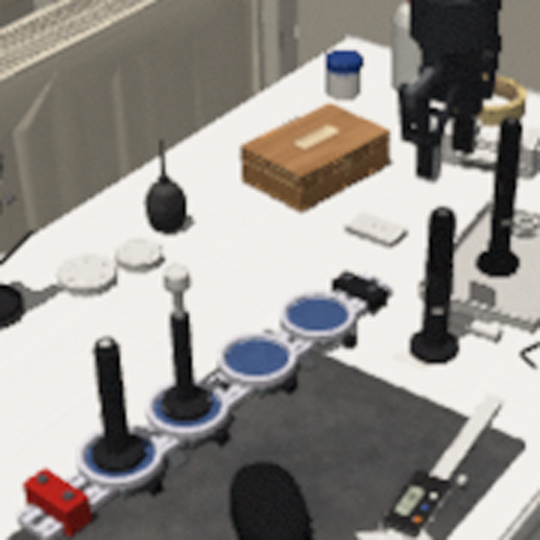

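Both placed posts stand upright in their cups at (120,455) and (187,405), and the gripper is above the 161 post (440,215). I'll descend and grasp.

Scaled: 0.03 m / 0.8 = 0.0375, 0.003 m / 0.8 = 0.0038.

```bash
python3 inch.py '[{"tx": 0.0006, "ty": 0.0038, "tz": 0.0125}, {"tz": 0.0375}, {"tz": 0.0375}, {"tz": 0.025}, {"tz": 0.0125}, {}, {}]'; python3 inch.py '[{}, {}, {}, {}, {}, {}]' 0.0 60; python3 inch.py '[{"tz": -0.0063}, {"tz": -0.0188}, {"tz": -0.025}, {"tz": -0.0188}, {"tz": -0.0063}, {}]'
```

```text
clock: 17.3
eef_pos: [0.4618, -0.0919, 0.1115]
eef_rot: [3.141, 0.0, 0.002]
contact_force: [-0.4, 0.5, 0.2]
finger_gap: 0.0549
grasp_force: 0.0
clock: 17.9
eef_pos: [0.4623, -0.0919, 0.1122]
eef_rot: [-3.141, 0.001, -0.004]
contact_force: [-0.2, 2.0, 6.5]
finger_gap: 0.0247
grasp_force: 59.7
clock: 18.5
eef_pos: [0.461, -0.0922, 0.1709]
eef_rot: [3.141, -0.0, 0.001]
contact_force: [0.2, 0.3, -3.6]
finger_gap: 0.0251
grasp_force: 59.2
```

Scaled: -0.035 m / 0.8 = -0.0438, -0.02 m / 0.8 = -0.025.

```bash
python3 inch.py '[{"tx": 0.015, "ty": -0.0188}, {"tx": 0.0313, "ty": -0.0375}, {"tx": 0.0375, "ty": -0.0438}, {"tx": 0.0375, "ty": -0.0375}, {"tx": 0.0225, "ty": -0.025}, {"tx": 0.0063, "ty": -0.0063}, {}, {}]'
```

```text
clock: 19.3
eef_pos: [0.5795, 0.0423, 0.1693]
eef_rot: [3.141, -0.0, -0.005]
contact_force: [0.2, 0.4, -3.7]
finger_gap: 0.0246
grasp_force: 59.8
```

Scaled: 0.01 m / 0.8 = 0.0125, 0.005 m / 0.8 = 0.0063.

```bash
python3 inch.py '[{"tx": 0.0013, "ty": -0.0013, "tz": 0.0063}, {"tz": 0.0125}, {"tz": 0.0125}, {"tz": 0.005}, {}, {}]'; python3 - <<'E'
from h import *
c=imaging.camera("side");cv2.imwrite("pics/s9.png",cv2.resize(c["image"][135:265,220:360,::-1],None,fx=4,fy=4,interpolation=cv2.INTER_CUBIC))
E
```

```text
clock: 19.9
eef_pos: [0.582, 0.0439, 0.1416]
eef_rot: [3.142, -0.001, -0.0]
contact_force: [0.8, -0.6, -4.2]
finger_gap: 0.0247
grasp_force: 59.7
```

View pics/s9.png

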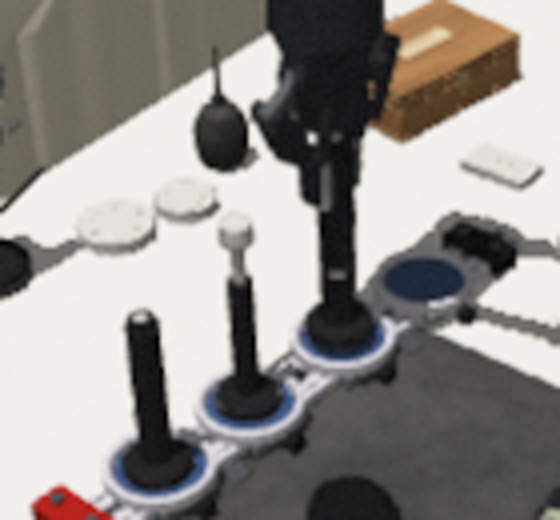

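The 161 post's base (345,325) is centred over cup 3 (345,338). I'll lower it from 0.1416 to about 0.132.

Scaled: 0.004 m / 0.8 = 0.005, 0.002 m / 0.8 = 0.0025.

```bash
python3 inch.py '[{"tz": 0.005}, {"tz": 0.0025}, {"tz": 0.0025}, {}, {}]'; python3 inch.py '[{"tz": 0.0013}, {"tz": 0.0006}, {}, {}]'
```

```text
clock: 20.45
eef_pos: [0.582, 0.044, 0.1337]
eef_rot: [3.142, -0.0, -0.0]
contact_force: [-0.2, -0.9, -4.1]
finger_gap: 0.0246
grasp_force: 59.7
clock: 20.85
eef_pos: [0.5821, 0.044, 0.1323]
eef_rot: [3.142, -0.0, 0.0]
contact_force: [0.2, 0.4, -3.8]
finger_gap: 0.0242
grasp_force: 59.9
```

Scaled: 0.001 m / 0.8 = 0.0013.

```bash
python3 inch.py '[{"tz": 0.0013}, {}, {}]'
```

```text
clock: 21.15
eef_pos: [0.5825, 0.0441, 0.1322]
eef_rot: [-3.141, 0.0, -0.002]
contact_force: [-2.1, 0.9, 3.6]
finger_gap: 0.0245
grasp_force: 60.4
```

Scaled: 0.045 m / 0.8 = 0.0563, -0.03 m / 0.8 = -0.0375.

```bash
python3 inch.py '[{}, {}, {}, {}, {}]' 0.055; python3 inch.py '[{"tz": -0.0125}, {"tz": -0.025}, {"tz": -0.0375}, {"tz": -0.0375}, {"tz": -0.0188}, {}]'; python3 inch.py '[{"tx": -0.0125, "ty": 0.0375}, {"tx": -0.02, "ty": 0.0563}, {"tx": -0.02, "ty": 0.0563}, {"tx": -0.02, "ty": 0.0563}, {"tx": -0.02, "ty": 0.0563}, {"tx": -0.02, "ty": 0.0563}, {"tx": -0.015, "ty": 0.0375}, {"tx": -0.0038, "ty": 0.0125}]'; python3 inch.py '[{}, {}]'
```

```text
clock: 21.65
eef_pos: [0.5821, 0.044, 0.1312]
eef_rot: [3.142, -0.0, -0.0]
contact_force: [-0.2, 0.2, -0.4]
finger_gap: 0.0551
grasp_force: 0.0
clock: 22.25
eef_pos: [0.5841, 0.0441, 0.24]
eef_rot: [-3.141, 0.0, -0.01]
contact_force: [0.9, -0.5, -0.7]
finger_gap: 0.0552
grasp_force: 0.0
clock: 23.05
eef_pos: [0.4747, -0.2532, 0.2343]
eef_rot: [-3.141, 0.006, 0.005]
contact_force: [0.3, 0.9, 0.3]
finger_gap: 0.0552
grasp_force: 0.0
clock: 23.25
eef_pos: [0.4769, -0.25, 0.2352]
eef_rot: [-3.14, 0.001, 0.002]
contact_force: [-0.3, -0.1, 1.1]
finger_gap: 0.0547
grasp_force: 0.0
```

Scaled: 0.03 m / 0.8 = 0.0375, 0.025 m / 0.8 = 0.0313.

```bash
python3 inch.py '[{"ty": 0.0025, "tz": 0.0188}, {"tz": 0.0313}, {"tz": 0.0375}, {"tz": 0.0313}, {"tz": 0.0188}, {}, {}]'; python3 inch.py '[{}, {}, {}, {}, {}, {}]' 0.0 60
```

```text
clock: 23.95
eef_pos: [0.4775, -0.2525, 0.1263]
eef_rot: [-3.141, -0.001, 0.0]
contact_force: [0.2, -0.6, 1.1]
finger_gap: 0.0551
grasp_force: 0.0
clock: 24.55
eef_pos: [0.4781, -0.2532, 0.128]
eef_rot: [3.141, -0.001, 0.004]
contact_force: [0.2, 2.4, 5.8]
finger_gap: 0.0229
grasp_force: 59.0
```

Scaled: -0.02 m / 0.8 = -0.025, -0.015 m / 0.8 = -0.0188.

```bash
python3 inch.py '[{"tz": -0.0063}, {"tz": -0.0188}, {"tz": -0.025}, {"tz": -0.025}, {"tz": -0.0063}, {}]'; python3 inch.py '[{"tx": 0.01, "ty": -0.02}, {"tx": 0.0175, "ty": -0.0375}, {"tx": 0.0225, "ty": -0.05}, {"tx": 0.0225, "ty": -0.05}, {"tx": 0.02, "ty": -0.0475}, {"tx": 0.015, "ty": -0.035}, {"tx": 0.0063, "ty": -0.015}, {}]'; python3 inch.py '[{}, {}]'
```

```text
clock: 25.15
eef_pos: [0.4775, -0.2535, 0.1925]
eef_rot: [3.14, -0.0, 0.003]
contact_force: [-0.2, -0.3, -4.5]
finger_gap: 0.0225
grasp_force: 59.3
clock: 25.95
eef_pos: [0.5676, -0.0475, 0.1898]
eef_rot: [-3.141, -0.004, 0.004]
contact_force: [0.1, -0.8, -4.9]
finger_gap: 0.0227
grasp_force: 59.7
clock: 26.15
eef_pos: [0.5673, -0.0503, 0.1907]
eef_rot: [3.141, -0.002, -0.002]
contact_force: [0.0, -0.6, -3.4]
finger_gap: 0.0229
grasp_force: 59.7
```

Scaled: 0.012 m / 0.8 = 0.015, 0.01 m / 0.8 = 0.0125.

```bash
python3 inch.py '[{"tx": 0.0025, "ty": -0.0038, "tz": 0.0063}, {"tz": 0.0125}, {"tz": 0.015}, {"tz": 0.0088}, {}, {}]'; python3 - <<'E'
from h import *
c=imaging.camera("side");cv2.imwrite("pics/s10.png",cv2.resize(c["image"][135:265,250:390,::-1],None,fx=4,fy=4,interpolation=cv2.INTER_CUBIC))
E
```

```text
clock: 26.75
eef_pos: [0.5697, -0.046, 0.1567]
eef_rot: [-3.141, 0.0, 0.002]
contact_force: [-0.0, -0.5, -4.3]
finger_gap: 0.0228
grasp_force: 59.7
```

View pics/s10.png

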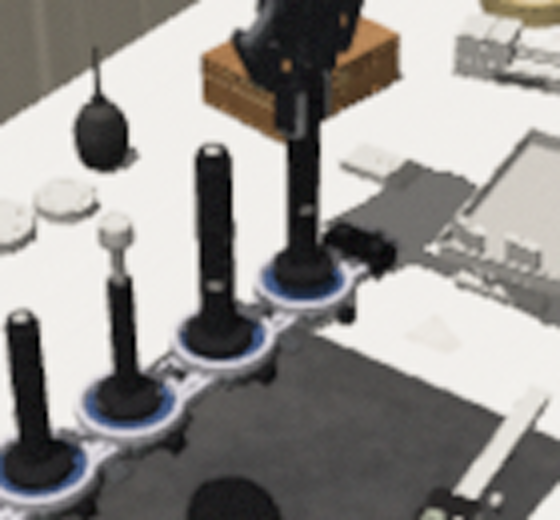

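The last post's base (303,268) is centred over cup 4 (305,282). The other three stand upright in order. I'll lower it to contact.

Scaled: 0.004 m / 0.8 = 0.005, 0.002 m / 0.8 = 0.0025.

```bash
python3 inch.py '[{"tz": 0.005}, {"tz": 0.0025}, {"tz": 0.0013}, {}, {}]'; python3 inch.py '[{"tz": 0.0013}, {}, {}]'
```

```text
clock: 27.3
eef_pos: [0.5701, -0.046, 0.1504]
eef_rot: [3.142, -0.0, 0.0]
contact_force: [-0.0, -0.7, -4.6]
finger_gap: 0.0231
grasp_force: 59.7
clock: 27.6
eef_pos: [0.5701, -0.046, 0.1493]
eef_rot: [3.142, -0.0, 0.0]
contact_force: [0.4, -0.1, -4.0]
finger_gap: 0.023
grasp_force: 59.7
```

Scaled: 0.001 m / 0.8 = 0.0013, 0.0005 m / 0.8 = 0.0006.

```bash
python3 inch.py '[{"tz": 0.0013}, {"tz": 0.0006}, {}]'; python3 inch.py '[{"tz": 0.0013}, {}, {}]'
```

```text
clock: 27.9
eef_pos: [0.57, -0.046, 0.1476]
eef_rot: [-3.142, 0.0, 0.0]
contact_force: [0.7, -0.2, -4.2]
finger_gap: 0.0224
grasp_force: 59.7
clock: 28.2
eef_pos: [0.57, -0.046, 0.1467]
eef_rot: [-3.142, 0.0, 0.0]
contact_force: [0.8, -0.1, -5.3]
finger_gap: 0.0228
grasp_force: 59.7
```

Scaled: 0.001 m / 0.8 = 0.0013.

```bash
python3 inch.py '[{"tz": 0.0013}, {}, {}]'
```

```text
clock: 28.5
eef_pos: [0.5703, -0.046, 0.1461]
eef_rot: [3.142, -0.0, 0.001]
contact_force: [-0.4, 0.6, -1.7]
finger_gap: 0.0228
grasp_force: 59.8
```

The rows are not in the units I measure in: shifts go in shares of 0.8 m and turns go in shares of pi/2 rad. I convert before sending: 0.0005 m / 0.8 = 0.0006.

```bash
python3 inch.py '[{"tz": 0.0006}, {}, {}]'; python3 inch.py '[{}, {}, {}, {}, {}]' 0.055; python3 inch.py '[{"tz": -0.0125}, {"tz": -0.025}, {"tz": -0.0375}, {"tz": -0.0375}, {"tz": -0.0188}, {}]'; python3 inch.py '[{"tx": -0.0375, "ty": 0.0375}, {"tx": -0.0375, "ty": 0.0375}, {"tx": -0.0375, "ty": 0.0375}, {"ty": 0.05}, {"ty": 0.05}, {"ty": 0.025}, {}, {}]'; python3 - <<'E'
from h import *
c=imaging.camera("side");a=cv2.resize(c["image"][135:275,220:360,::-1],(400,400),interpolation=cv2.INTER_CUBIC)
c=imaging.camera("top");b=cv2.resize(c["image"][120:260,200:400,::-1],(400,280),interpolation=cv2.INTER_CUBIC)
cv2.imwrite("pics/f.png",np.hstack([a,cv2.copyMakeBorder(b,0,120,0,0,0)]))
E
```

```text
clock: 28.8
eef_pos: [0.5706, -0.046, 0.1461]
eef_rot: [3.142, -0.0, 0.002]
contact_force: [-1.2, 0.4, 3.1]
finger_gap: 0.0228
grasp_force: 60.4
clock: 29.3
eef_pos: [0.5701, -0.046, 0.1452]
eef_rot: [3.142, -0.0, -0.0]
contact_force: [-0.1, 0.2, -0.2]
finger_gap: 0.0547
grasp_force: 0.0
clock: 29.9
eef_pos: [0.572, -0.0462, 0.254]
eef_rot: [3.141, -0.0, 0.01]
contact_force: [0.7, 0.5, 0.2]
finger_gap: 0.055
grasp_force: 0.0
clock: 30.7
eef_pos: [0.4791, -0.2355, 0.2486]
eef_rot: [-3.139, 0.002, 0.004]
contact_force: [-0.6, -0.6, -0.5]
finger_gap: 0.0551
grasp_force: 0.0
```

View pics/f.png

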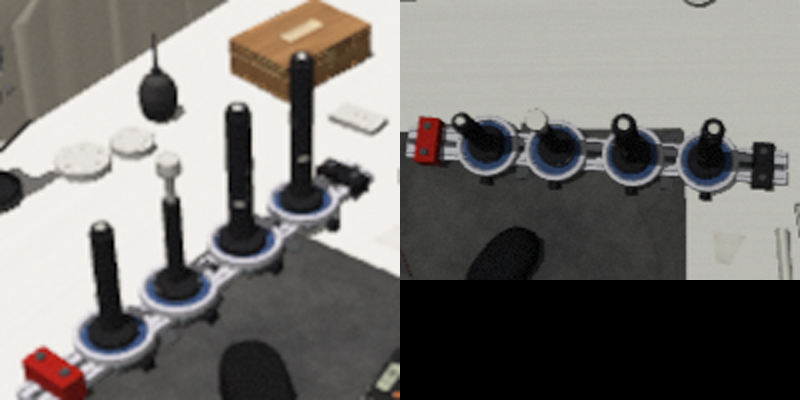

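All four posts stand upright, one per cup, rising in height away from the red stop. In the side crop their bases are at (115,330), (180,285), (240,240) and (302,200). The arm is clear of everything, so I'm handing in.

```bash
python3 -c "
from workcell import bot, imaging
print(bot.close_job())"
```

```text
the job is handed in; nothing more can be done
None
```

The four posts (126, 150, 161 and 176 mm) stand upright in the four carriers, rising in that order from the red stop; no post fell, and the job was handed in at about 31 s with the arm clear.

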